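# Lock the knife sharpener onto the worktop stud

## Task

Fix the knife sharpener that has the keyhole in its base onto the wooden slab: lower it so that the steel stud's head comes up through the wide round part of the keyhole, then pull it straight back along the slab, towards the robot, until the stud is at the end of the narrow slot. Leave it lying flat and square on the slab, let go, and leave the other sharpener, the one with only a round hole, where it is.

Things in the scene. Friction and masses are not known exactly. Their poses are not given: they have to be found in the camera images.
- sharpener: Loose knife sharpener, 0.35-0.7 kg. Beech base 190 x 100 x 10 mm; on it a grey block 75 (x) x 30 (y), z 10 to 65, centred at x -47, y 0, near the centre of mass: grip across y at z 45. The base has a keyhole (see keyhole). Origin: centre of the base's underside; x from block to slot, roughly away from the robot (yaw within 20 degrees), z up. Starts on the worktop, z = 0.
- keyhole (a point): Centre of the keyhole's wide round (eight-sided) hole, 46 mm across, through the sharpener's base, at its underside: x +22, y 0 mm in the sharpener's frame. From it an 18 mm wide slot runs along the sharpener's +x to a closed end 58 mm from this point. Axes as the sharpener's.
- plain_sharpener: The other knife sharpener, same size, material and block, but its base has only the 46 mm round hole at x = +22 and no slot. Same origin and axes. Not to be used.
- dock: Fixed dark wooden slab 280 x 160 x 18 mm (x, y, z) on the worktop, with the stud standing on it. Origin: centre of its underside; x along its length, roughly away from the robot (yaw within 20 degrees); the pull to lock goes along its -x.
- stud (a point): Foot of the steel stud, on its axis at the slab's top surface (18 mm above the worktop, 50 mm from the slab's centre along the slab's +x). The stud is upright and fixed: neck 8 mm diameter, head 26 mm diameter with underside 16 mm and top 22 mm above the slab. Axes as the slab's.
Things that resemble listed ones, but are neither listed nor needed, are in the scene too. Leave any orange look-alike of the sharpener alone.

How it is judged (in metres and radians):
On the way:
1. the stud stands up through the keyhole of the sharpener's base, the base down on the slab (x of stud in the frame of sharpener between 0 and 0.08 m and y of stud in the frame of sharpener between -0.025 and 0.025 m and z of stud in the frame of sharpener between -0.008 and 0.008 m), for 0.05 s.
At the end, for the whole second after the job is handed in: The stud's neck is in the slot, its axis beyond x = 60 mm in the sharpener's frame; the base origin is less than 30 mm ahead of the slab's centre; the base is flat on the slab (5 mm, 0.1 rad), square within 15 degrees, at rest; the other sharpener is within 40 mm of its start (x of stud in the frame of sharpener between 0.06 and 0.082 m and y of stud in the frame of sharpener between -0.012 and 0.012 m and z of stud in the frame of sharpener between -0.005 and 0.005 m and x of sharpener in the frame of dock below 0.03 m and angle between sharpener's own z axis and vertical below 0.1 rad and angle between the x axis of sharpener and the x axis of dock, either way round below 0.26 rad and linear speed of sharpener below 0.02 m/s); the robot touches nothing.
It fails at once if the other sharpener is moved more than 40 mm (distance of plain_sharpener from where it was at the start of the episode above 0.04 m).
It also fails if it takes over 38 s, if anything falls off the work surface, if the arm or the gripper's body presses on something with over 40 N, if the wrist force passes 120 N, or if a joint passes its speed limit or range.

## Robot

A 6-joint arm with a two-finger parallel gripper is mounted at the origin on the work surface. World frame = base frame: x ahead of the robot, y to its left, z up, the work surface at z = 0. Lengths are in mm, angles in degrees, forces in N, time in s.
With the tool pointing down it reaches from about 300 to 875 mm from the base axis. Payload 6.4 kg.
Tool frame: the origin (TCP) lies midway between the tips of the shut fingers; the grasp point (between the pads) lies 19 mm behind it; z points along the fingers, y is the line along which they close (so a half turn about z gives the same grasp; the last joint's range is limited). The gripper opens to 88 mm and grips with 3 to 60 N. Pads are 18 mm wide; open, the fingers measure 123 mm over their backs; the gripper's body (75 mm by 187 mm) begins 45 mm behind the grasp point.
Start: joints at [57.909, 10.359, 92.074, -0, 77.567, -11.82], TCP at [199.207, 539.405, 238.714] pointing down, gripper open.
Joint ranges: [-171.53, 171.53], [-51.25, 118.39], [17.06, 147.69], [-65.23, 245.23], [0, 150.52], [-178.68, 178.68]. Speed limits (degrees/s): [147.25, 147.25, 172.46, 180, 180, 180].

## Interface

Orientations are given as [roll, pitch, yaw] about the fixed x, y, z axes, in that order (R = Rz(yaw) Ry(pitch) Rx(roll)).
In Python, from station import status, cams, job, models gives the robot as it stands.
- The arm moves only by the tool carry_out, never from a script. Its argument "series" is a list of rows, each a list of 5 numbers: the shift along the world's x, y, z in cm, then the turn about the world's z in rad, then the opening, from 0 (shut) to 1 (fully open). A call has 1 to 20 rows; each row is the pose to reach, as a shift and turn from the pose commanded when the call began; what a row does not reach only later rows make up. A row lasts 1/12 s, in which the tool goes at most 41.7 mm and 7.16 degrees, less where a joint would pass 70% of its speed; a pose out of reach is approached as far as the arm can. A call with a gripper value outside its range is refused whole. The fingers move at their own pace and stop on an object; "newtons" is the grip in N (left out, the last holds). Time passes only in rows, so rows that repeat a pose let the fingers close. It gives the time, the measured TCP pose, the force, the opening and the grip force at its end, in the units of the state.
- status.sense(): the state, without advancing time (a new reading comes with each control period).
- cams.camera(name): name is "scene" or "top"; returns a dict with "frame" (400x640x3 uint8, blue, green, red), "camera_matrix" (3x3 intrinsics, pixels), "origin" and "orientation" of the camera in the world. Camera axes: x right, y up, looking along -z (the intrinsics and any distortion apply to the point x, -y, -z); pixel columns grow to the right and rows downward; lengths in mm; the calibration is good to about 2 mm. A picture is of the moment at which its call begins. There is no depth.
- job.sign_off(): hands the job in; it is judged then, once.
Trained networks look in a picture, given as the dict that the camera call returned (one of the last four; its "shot" number tells which), for a name from the list of things; names that differ only in an ending like _2 or _b are one class to them, and where a whole thing is asked for, a point or a joint stands for the part that bears it (a point fixed in the world has none). Each returns a list of dicts, best first, with "p" (0 to 1); they miss things now and then, are a little off and sometimes report something else, mostly with a low value. They report only what shows in the picture. A call takes as long as a camera call. They do not tell look-alikes from the thing itself.
- models.recognise(picture, label): "extent" ([centre column, centre row, width, height] in pixels, round what is visible of it).
- models.landmark_of(picture, label): "centre" ([row, column] in pixels: a listed point, or the origin of a listed thing).
The state is a dict: "t": time; "joints": joint angles; "qd": joint speeds; "joint_torque": joint torques, N m; "ee_pos": TCP position; "ee_rot": TCP orientation; "ft_force": force on the tool from outside, world axes, zero at the start; "wrist_torque": the same for the moment, N m; "finger_gap": finger opening in mm; "gripper_force": force on a finger pad.
Only numpy, scipy, OpenCV 4.12 (cv2) and the standard library are available. Lean on these libraries where they do the work, as an engineer would, in place of code of your own. Each camera call takes 0.05 s, during which the arm holds its last target. There are 200 camera calls.

## Working session

There is one attempt and no reset: what is moved stays moved. The work goes in short steps, Python scripts to look and compute and a tool call to move; the robot and the scene stay as the last step left them, time stands still between calls to the robot, and variables do not carry over. Pictures are saved under pics/ and viewed, at most 10 in all, crops included, and the job is handed in when it is done.

Besides the shell and the picture viewer there is one more tool, called after "Call:" by a JSON object that holds its "name" and its "arguments", one argument or row to a line. carry_out: Moves the arm, as the interface text tells. Its arguments: {"type":"object","properties":{"series":{"type":"array"},"newtons":{"type":"number"}},"required":["series"]}

```bash
mkdir -p pics; cat > h.py <<'E'
import numpy as np, cv2
from scipy.spatial.transform import Rotation as R
from station import status, cams, job, models
def Rm(c):
    o=np.array(c["orientation"],float)
    return o if o.shape==(3,3) else R.from_euler('xyz',o,degrees=True).as_matrix()
def ray(c,row,col):
    d=np.linalg.solve(np.array(c["camera_matrix"]),[col,row,1.]); return Rm(c)@np.array([d[0],-d[1],-d[2]])
def topt(c,row,col,z):
    o=np.array(c["origin"]); d=ray(c,row,col); return o+d*(z-o[2])/d[2]
def proj(c,P):
    p=(np.atleast_2d(P)-np.array(c["origin"]))@Rm(c); p=p*[1,-1,-1]
    q=p@np.array(c["camera_matrix"]).T; return q[:,:2]/q[:,2:]
E
python3 - <<'E'
from h import *
for n in("scene","top"):
    c=cams.camera(n); cv2.imwrite(f"pics/{n}0.png",c["frame"])
    print(n,c["shot"],{k:np.round(v,3).tolist() for k,v in c.items() if k not in("frame","shot")})
    for l,z in(("sharpener",0),("keyhole",0),("plain_sharpener",0),("dock",0),("stud",18)):
        for r in models.landmark_of(c,l)[:4]: print(l,round(r["p"],2),np.round(r["centre"],1),np.round(topt(c,*r["centre"],z)))
        print([ (round(r["p"],2),np.round(r["extent"])) for r in models.recognise(c,l)[:4]])
s=status.sense(); print(s["t"],s["ee_pos"],s["ee_rot"],s["finger_gap"])
E
```

```text
scene 1 {'camera_matrix': [[452.523, 0.0, 322.535], [0.0, 452.523, 195.277], [0.0, 0.0, 1.0]], 'origin': [1160.415, 670.265, 754.335], 'orientation': [56.055, -0.235, 140.941]}
sharpener 0.92 [152.8 249. ] [ 485. -562.    0.]
sharpener 0.8 [165.4 319.7] [ 348. -341.    0.]
sharpener 0.56 [187.1 250.5] [ 596. -371.    0.]
[(0.88, array([250., 185.,  72.,  47.])), (0.84, array([251., 154.,  57.,  34.])), (0.67, array([380., 308., 124., 115.])), (0.56, array([323., 167.,  64.,  34.]))]
keyhole 0.94 [150.5 255.1] [ 459. -563.    0.]
keyhole 0.74 [194.  248.1] [ 621. -343.    0.]
keyhole 0.59 [167.1 314.3] [ 368. -344.    0.]
[(0.92, array([252., 187.,  68.,  47.])), (0.64, array([250., 155.,  58.,  30.])), (0.61, array([321., 168.,  62.,  32.]))]
plain_sharpener 0.68 [224.  313.5] [ 559. -104.    0.]
[(0.69, array([313., 221.,  82.,  51.]))]
dock 0.6 [305.5 386.7] [615. 226.  -0.]
[(0.76, array([382., 307., 124., 114.]))]
stud 0.93 [315.5 374.3] [668. 240.  18.]
stud 0.63 [189. 250.] [ 616. -338.   18.]
[(0.4, array([251., 184.,  72.,  42.]))]
top 2 {'camera_matrix': [[495.216, 0.0, 313.
[... 429 characters left out ...]
06.,  44.,  69.]))]
keyhole 0.91 [250.1 385. ] [ 353. -344.    0.]
keyhole 0.84 [159.5 386.8] [ 620. -360.    0.]
keyhole 0.56 [212.7 449. ] [ 457. -535.    0.]
[(0.76, array([379., 249.,  69.,  37.])), (0.72, array([449., 205.,  46.,  71.])), (0.59, array([385., 166.,  41.,  62.])), (0.37, array([193., 169.,  73., 104.]))]
plain_sharpener 0.73 [179.8 301.2] [ 565. -105.    0.]
[(0.84, array([302., 183.,  42.,  70.]))]
dock 0.68 [167.6 192.9] [609. 216.   0.]
[(0.87, array([192., 169.,  76., 101.]))]
stud 0.64 [148.7 186.6] [662. 231.  18.]
[(0.86, array([191., 169.,  76., 108.]))]
1.1 [199.20751153 539.41442316 238.72375813] [ 1.79999272e+02 -2.14800713e-03  1.59728931e+02] 88.3610462085388
```

```bash
python3 - <<'E'
import cv2,numpy as np
t=cv2.imread("pics/top0.png");s=cv2.imread("pics/scene0.png")
a=cv2.resize(t[105:295,140:500],None,fx=2.2,fy=1.55*1.4,interpolation=cv2.INTER_CUBIC)
a=cv2.resize(t[105:280,140:490],(600,300),interpolation=cv2.INTER_CUBIC)
b=cv2.resize(s[110:380,190:490],(333,300),interpolation=cv2.INTER_CUBIC)
a=cv2.resize(t[110:280,145:485],(800,400),interpolation=cv2.INTER_CUBIC)
cv2.imwrite("pics/t1.png",a)
cv2.imwrite("pics/s1.png",cv2.resize(s[130:370,190:460],(675,600),interpolation=cv2.INTER_CUBIC))
E
```

```text
(no output)
```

View pics/t1.png

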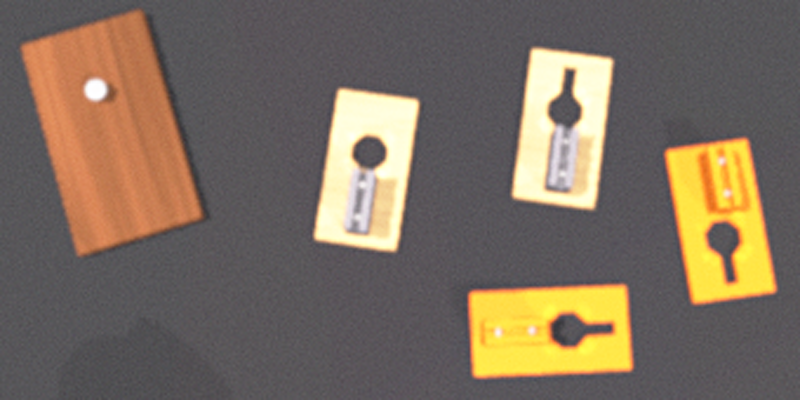

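View pics/s1.png

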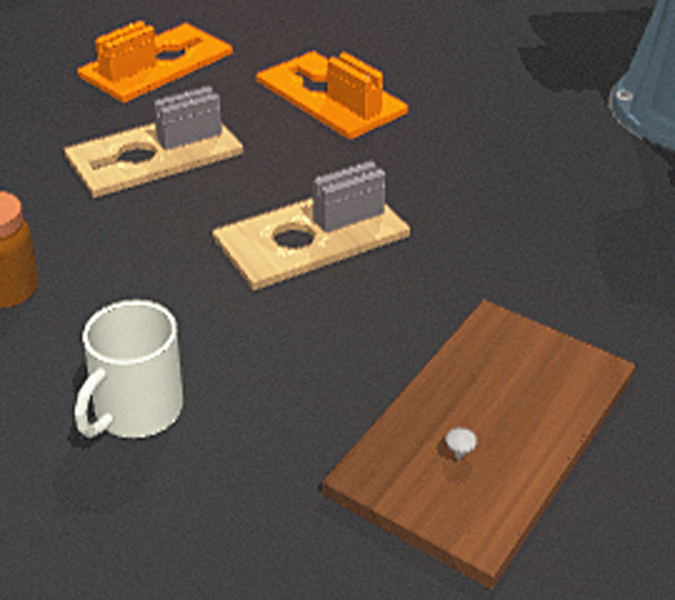

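The top view (crop) shows the keyhole sharpener at about (565,130), its slot pointing away from the robot. The plain one is at (367,170), the slab at (113,130) with its stud at (95,90), and the two orange look-alikes are at right and below. Next I fit the poses from the silhouettes.

```bash
cat > fit.py <<'E'
from h import *
from scipy.optimize import minimize
def box(L,W,z0,z1): return np.array([[x,y,z] for x in(-L/2,L/2) for y in(-W/2,W/2) for z in(z0,z1)])
def place(pts,p,z=0,):
    r=R.from_euler('z',p[2],degrees=True).as_matrix(); return pts@r.T+[p[0],p[1],z]
def hull(q): return cv2.convexHull(np.float32(q))
def mask(c,lo,hi,p0,z=0):
    m=cv2.inRange(cv2.cvtColor(c["frame"],cv2.COLOR_BGR2HSV),np.array(lo),np.array(hi))
    m=cv2.morphologyEx(m,cv2.MORPH_OPEN,np.ones((3,3)))
    u=proj(c,[p0[0],p0[1],z])[0]
    cs=[k for k in cv2.findContours(m,cv2.RETR_EXTERNAL,cv2.CHAIN_APPROX_NONE)[0] if cv2.contourArea(k)>100]
    k=min(cs,key=lambda k:-cv2.pointPolygonTest(k,(float(u[0]),float(u[1])),True))
    return cv2.convexHull(k)
def fit(views,pts,p0,z=0):
    def f(p):
        e=0
        for c,h in views:
            a=hull(proj(c,place(pts,p,z))); h=np.float32(h)
            i=cv2.intersectConvexConvex(a,h)[0]; A,B=cv2.contourArea(a),cv2.contourArea(h)
            e+=1-i/(A+B-i)
        return e
    r=min((minimize(f,p0,method='Nelder-Mead',options=dict(initial_simplex=np.array(p0)+np.array([[0,0,0],[d,0,0],[0,d,0],[0,0,d]]),maxiter=600)) for d in(8,-8)),key=lambda r:r.fun)
    return np.round(r.x,1),round(r.fun,3)
BASE=box(190,100,0,10); DOCK=box(280,160,0,18)
BEECH=((12,20,120),(35,140,255)); WOOD=((2,90,40),(18,255,200))
E
python3 - <<'E'
from fit import *
t=cams.camera("top"); s=cams.camera("scene")
for n,b,p0,col in(("sh",BASE,[602,-345,-5],BEECH),("plain",BASE,[564,-102,-7],BEECH),("dock",DOCK,[610,220,15],WOOD)):
    ht=mask(t,*col,p0); hs=mask(s,*col,p0)
    print(n,cv2.contourArea(ht),fit([(t,ht)],b,p0),fit([(s,hs)],b,p0),fit([(t,ht),(s,hs)],b,p0))
# stud head centre
for c,x in((t,(187,149)),(s,(374,308))):
    u,v=x; w=c["frame"][v-12:v+13,u-12:u+13]; h=cv2.cvtColor(w,cv2.COLOR_BGR2HSV)
    m=cv2.inRange(h,np.array((0,0,130)),np.array((180,60,255))); q=np.argwhere(m).mean(0)+[v-12,u-12]
    print("head",len(np.argwhere(m)),q,topt(c,*q,38))
E
```

```text
sh 2384.5 (array([ 605.3, -349.8,   -8.6]), np.float64(0.086)) (array([ 605.5, -349.8,   -9.7]), np.float64(0.124)) (array([ 605.4, -349.7,   -9.6]), np.float64(0.21))
plain 2421.5 (array([ 558.9, -103.4,  -11.1]), np.float64(0.096)) (array([ 558. , -102.9,   -9.9]), np.float64(0.114)) (array([ 558. , -102.9,   -9.9]), np.float64(0.21))
dock 573.0 (array([624.3, 230.2,  40.7]), np.float64(0.889)) (array([612.8, 216.6,  16.3]), np.float64(0.015)) (array([612.8, 216.6,  16.3]), np.float64(0.905))
head 76 [147.71052632 185.5       ] [660.41734417 229.13772217  38.        ]
head 97 [305.63917526 374.21649485] [662.88691113 232.61054063  38.        ]
```

The fits put the sharpener at about (605.4, -349.8), yaw -9.3°, and the slab at (612.8, 216.6), yaw 16.3°. The stud is near (661, 230.5), which the head blobs support. Now I move above the sharpener's block.

Call:
{"name": "carry_out", "arguments": {
  "series": [
    [1.8,-4.4,0,0.01,1],
    [3.6,-8.8,0,0.02,1],
    [5.1,-12.5,0,0.03,1],
    [6.6,-16.2,0,0.04,1],
    [8.1,-19.9,0,0.05,1],
    [9.6,-23.6,0,0.06,1],
    [11.1,-27.3,0,0.07,1],
    [12.6,-31,0,0.08,1],
    [14.1,-34.7,0,0.09,1],
    [15.6,-38.4,0,0.1,1],
    [17.2,-42.1,0,0.11,1],
    [18.7,-45.8,0,0.12,1],
    [20.2,-49.5,0,0.13,1],
    [21.7,-53.2,0,0.14,1],
    [23.2,-56.9,0,0.15,1],
    [24.7,-60.6,0,0.16,1],
    [26.2,-64.3,0,0.17,1],
    [27.7,-68,0,0.18,1],
    [29.2,-71.7,0,0.19,1],
    [30.8,-75.4,0,0.191,1]
  ],
  "newtons": 50
}}

```text
t: 2.87
ee_pos: [507.5, -216.7, 238.7]
ee_rot: [-180.0, 0.0, 170.7]
ft_force: [0.0, 0.3, -0.4]
finger_gap: 87.9
gripper_force: 0.0
```

Call:
{"name": "carry_out", "arguments": {
  "series": [
    [1.3,-3.2,0,0,1],
    [2.6,-6.4,0,0,1],
    [3.9,-9.6,0,0,1],
    [5.0,-12.4,0,0,1],
    [5.2,-12.8,-2,0,1],
    [5.2,-12.8,-5,0,1],
    [5.2,-12.8,-8,0,1],
    [5.2,-12.8,-11,0,1],
    [5.2,-12.8,-12,0,1],
    [5.2,-12.8,-12,0,1]
  ]
}}

```text
t: 3.7
ee_pos: [557.3, -341.0, 115.0]
ee_rot: [179.8, -0.3, 170.7]
ft_force: [-0.2, 0.5, 0.1]
finger_gap: 88.1
gripper_force: 0.0
```

```bash
python3 - <<'E'
from fit import *
t=cams.camera("top"); s=cams.camera("scene")
print(status.sense()["ee_pos"])
for c,n in((s,"s"),(t,"t")):
    f=c["frame"].copy()
    kp=np.array([[-95,-50,10],[-95,50,10],[95,50,10],[95,-50,10],[22,0,10],[80,0,10],[-84.5,-15,65],[-9.5,-15,65],[-9.5,15,65],[-84.5,15,65]])
    q=proj(c,place(kp,[605.4,-349.8,-9.3])); o=q[4].astype(int)
    x0,y0=o-[60,50]; w=cv2.resize(f[y0:y0+90,x0:x0+120],(800,600),interpolation=cv2.INTER_CUBIC)
    for u in q: cv2.circle(w,(int((u[0]-x0+.5)*800/120),int((u[1]-y0+.5)*600/90)),3,(0,0,255),-1)
    cv2.imwrite(f"pics/chk_{n}.png",w)
E
```

```text
[ 559.71835655 -342.96132721  119.78903555]
```

View pics/chk_s.png

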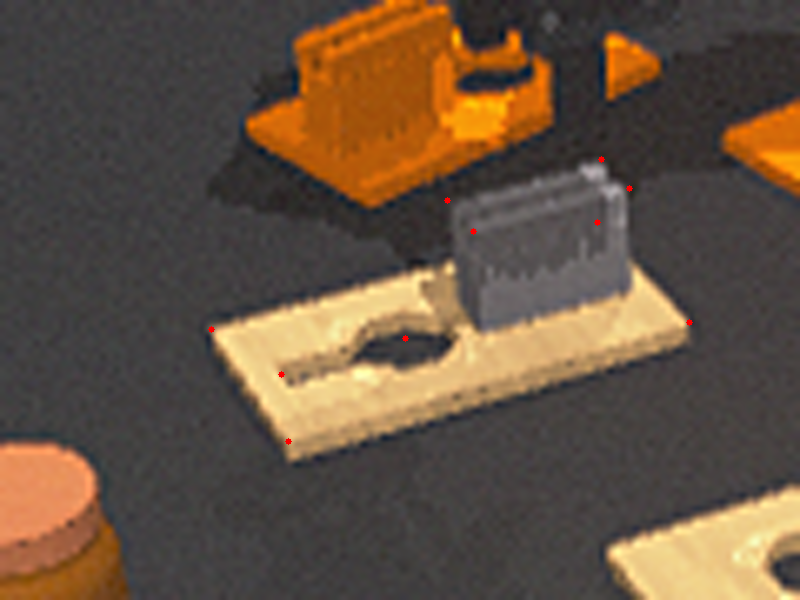

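The projected model points land on the base corners, keyhole, slot end and block within about a pixel, so the pose holds. Next is the descent and grip.

Call:
{"name": "carry_out", "arguments": {
  "series": [
    [0,0,-2.5,0,1],
    [0,0,-5,0,1],
    [0,0,-7.5,0,1],
    [0,0,-9,0,1],
    [0,0,-9.3,0,1],
    [0,0,-9.3,0,0.5],
    [0,0,-9.3,0,0.2],
    [0,0,-9.3,0,0.1],
    [0,0,-9.3,0,0.1],
    [0,0,-9.3,0,0.1],
    [0,0,-9.3,0,0.1],
    [0,0,-9.3,0,0.1]
  ],
  "newtons": 50
}}

```text
t: 4.8
ee_pos: [559.4, -342.8, 26.2]
ee_rot: [-180.0, 0.0, 170.7]
ft_force: [-0.1, 0.3, -0.2]
finger_gap: 43.4
gripper_force: 0.0
```

Fingers are still closing, so I give them more time and then lift.

Call:
{"name": "carry_out", "arguments": {
  "series": [
    [0,0,0,0,0.1],
    [0,0,0,0,0.1],
    [0,0,0,0,0.1],
    [0,0,0,0,0.1],
    [0,0,0,0,0.1],
    [0,0,0,0,0.1],
    [0,0,0,0,0.1],
    [0,0,0.3,0,0.1],
    [0,0,1,0,0.1],
    [0,0,2,0,0.1],
    [0,0,3.5,0,0.1],
    [0,0,5,0,0.1],
    [0,0,7,0,0.1],
    [0,0,9,0,0.1],
    [0,0,11,0,0.1],
    [0,0,12.5,0,0.1],
    [0,0,13.5,0,0.1],
    [0,0,14,0,0.1],
    [0,0,14,0,0.1]
  ],
  "newtons": 55
}}

```text
t: 6.38
ee_pos: [559.9, -343.2, 167.9]
ee_rot: [-179.9, 0.2, 170.7]
ft_force: [0.1, -0.2, -5.1]
finger_gap: 29.3
gripper_force: 55.0
```

Call:
{"name": "carry_out", "arguments": {
  "series": [
    [0.05,0.8,0,0.006,0.1],
    [0.2,2.4,0,0.02,0.1],
    [0.3,5,0,0.04,0.1],
    [0.5,8.2,0,0.066,0.1],
    [0.75,11.6,0,0.094,0.1],
    [0.97,15,0,0.121,0.1],
    [1.2,18.4,0,0.149,0.1],
    [1.4,21.8,0,0.176,0.1],
    [1.6,25.2,0,0.203,0.1],
    [1.84,28.6,0,0.231,0.1],
    [2.06,32,0,0.258,0.1],
    [2.28,35.4,0,0.286,0.1],
    [2.5,38.8,0,0.313,0.1],
    [2.7,42.2,0,0.341,0.1],
    [2.93,45.6,0,0.368,0.1],
    [3.15,49,0,0.396,0.1],
    [3.35,52,0,0.42,0.1],
    [3.5,54.2,0,0.437,0.1],
    [3.55,55.1,0,0.445,0.1],
    [3.56,55.4,0,0.447,0.1]
  ]
}}

```text
t: 8.05
ee_pos: [592.9, 214.1, 164.3]
ee_rot: [179.9, -0.1, -163.5]
ft_force: [-0.5, -0.8, -6.2]
finger_gap: 29.5
gripper_force: 55.0
```

Call:
{"name": "carry_out", "arguments": {
  "series": [
    [0,0,-1,0,0.1],
    [0,0,-3,0,0.1],
    [0,0,-5,0,0.1],
    [0,0,-6,0,0.1],
    [0,0,-6.5,0,0.1],
    [0,0,-6.5,0,0.1]
  ]
}}

```text
t: 8.55
ee_pos: [593.7, 210.2, 98.8]
ee_rot: [180.0, -0.2, -163.8]
ft_force: [0.3, -0.1, -5.7]
finger_gap: 29.7
gripper_force: 55.0
```

```bash
cat > chk.py <<'E'
from fit import *
import sys
tag=sys.argv[1]
t=cams.camera("top"); s=cams.camera("scene"); S=status.sense()
e=np.array(S["ee_pos"]); yaw=S["ee_rot"][2]; print(S["t"],e,S["ee_rot"],S["ft_force"],S["finger_gap"])
yaw=(yaw+90)%180-90
z=e[2]-26; p0=[e[0]+47*np.cos(np.radians(yaw)),e[1]+47*np.sin(np.radians(yaw)),yaw]
print("expected",np.round(p0,1),"z",z)
kp=np.array([[-95,-50,10],[-95,50,10],[95,50,10],[95,-50,10],[22,0,10],[80,0,10],[95,50,0],[95,-50,0],[-95,50,0]])
for c,n in((s,"s"),(t,"t")):
    q=proj(c,place(kp,p0,z)); o=q[4].astype(int)
    x0,y0=o-[75,55]; w=cv2.resize(c["frame"][y0:y0+120,x0:x0+160],(800,600),interpolation=cv2.INTER_CUBIC)
    for u in q: cv2.circle(w,(int((u[0]-x0+.5)*5),int((u[1]-y0+.5)*5)),3,(0,0,255),-1)
    u=proj(c,[661,230.5,40])[0]; cv2.circle(w,(int((u[0]-x0+.5)*5),int((u[1]-y0+.5)*5)),3,(255,0,0),-1)
    cv2.imwrite(f"pics/{tag}_{n}.png",w)
    try:
        h=mask(c,*BEECH,place(kp[[5]],p0,z)[0],z+10); print(n,cv2.contourArea(h),fit([(c,h)],BASE,p0,z))
    except Exception as ex: print(ex)
E
python3 chk.py a
```

```text
8.65 [595.38649388 210.90028304 101.30671493] [-1.79989052e+02  4.77203465e-02 -1.63764680e+02] [-0.66642349 -0.17722199 -6.37440681] 29.591403948802586
expected [640.5 224.   16.2] z 75.30671492594988
s 3403.5 (array([641.7, 225.1,  16.4]), np.float64(0.049))
t 439.5 (array([757.7, 218.1,  34.2]), np.float64(0.809))
```

View pics/a_s.png

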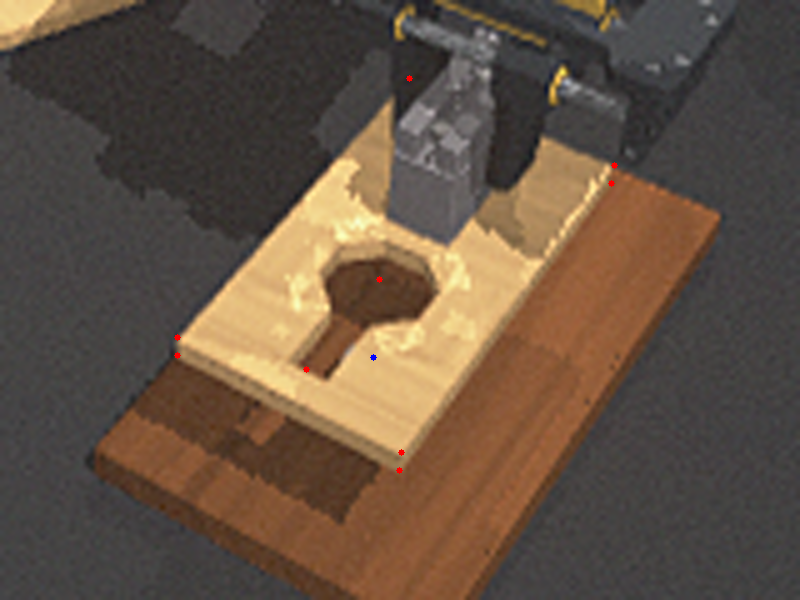

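View pics/a_t.png

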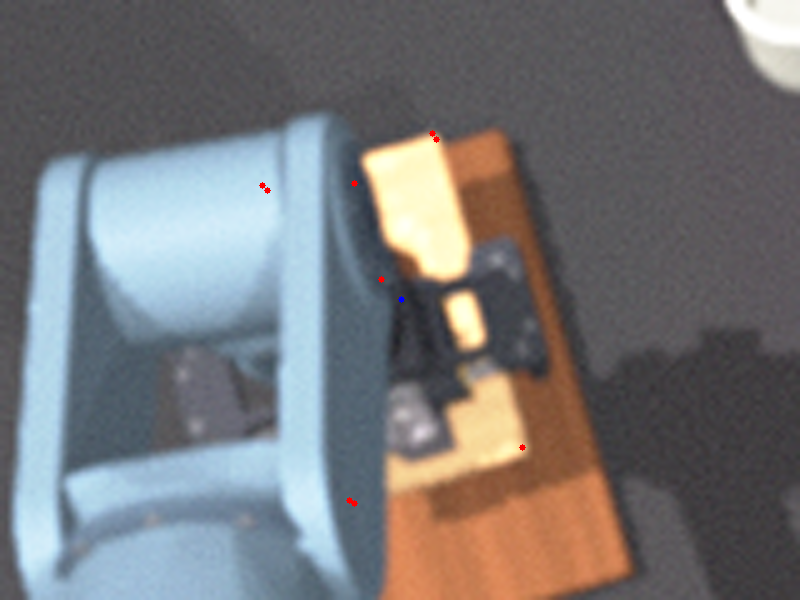

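The held sharpener is square over the slab, with its keyhole at scene crop (380,280). It matches the expected pose within 2 mm, and the stud (hidden behind the base) is directly below the hole. Next I lower it over the stud.

Call:
{"name": "carry_out", "arguments": {
  "series": [
    [-0.1,0,-1,0,0.1],
    [-0.1,0,-2.2,0,0.1],
    [-0.1,0,-3,0,0.1],
    [-0.1,0,-3.6,0,0.1],
    [-0.1,0,-4.2,0,0.1],
    [-0.1,0,-4.7,0,0.1],
    [-0.1,0,-5.1,0,0.1],
    [-0.1,0,-5.4,0,0.1],
    [-0.1,0,-5.6,0,0.1],
    [-0.1,0,-5.6,0,0.1],
    [-0.1,0,-5.6,0,0.1]
  ]
}}

```text
t: 9.57
ee_pos: [594.0, 211.4, 44.9]
ee_rot: [-180.0, 0.0, -163.7]
ft_force: [-0.6, -0.6, -5.4]
finger_gap: 29.3
gripper_force: 55.0
```

```bash
python3 chk.py b
```

```text
9.6667 [594.11987014 211.44526705  45.11765145] [-1.79994869e+02  4.00608351e-02 -1.63718069e+02] [-0.77223374  0.83622028 -6.50927047] 29.371391938945823
expected [639.2 224.6  16.3] z 19.117651449615963
s 3325.0 (array([640.7, 225.3,  16.5]), np.float64(0.051))
t 397.5 (array([758.8, 218.7,  34.3]), np.float64(0.814))
```

View pics/b_s.png

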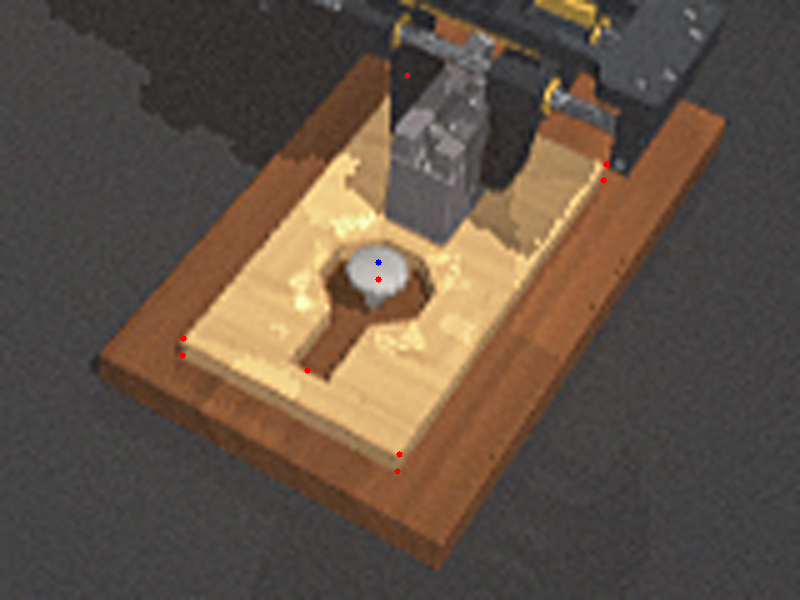

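The stud head stands up through the round hole at crop (377,268), with the slot axis in line and the base about 1 mm above the slab. Now I lower to contact and pull back 51 mm along the slab.

Call:
{"name": "carry_out", "arguments": {
  "series": [
    [0,0,-0.08,0,0.1],
    [0,0,-0.08,0,0.1],
    [-0.1,-0.03,-0.05,0,0.1],
    [-0.4,-0.12,-0.05,0,0.1],
    [-0.8,-0.23,-0.05,0,0.1],
    [-1.2,-0.35,-0.05,0,0.1],
    [-1.6,-0.47,-0.05,0,0.1],
    [-2,-0.58,-0.05,0,0.1],
    [-2.4,-0.7,-0.05,0,0.1],
    [-2.8,-0.82,-0.05,0,0.1],
    [-3.2,-0.94,-0.05,0,0.1],
    [-3.6,-1.05,-0.05,0,0.1],
    [-4,-1.17,-0.05,0,0.1],
    [-4.3,-1.26,-0.05,0,0.1],
    [-4.6,-1.34,-0.05,0,0.1],
    [-4.8,-1.4,-0.05,0,0.1],
    [-4.9,-1.43,-0.05,0,0.1],
    [-4.9,-1.43,-0.08,0,0.1],
    [-4.9,-1.43,-0.08,0,0.1]
  ]
}}

```text
t: 11.25
ee_pos: [545.0, 197.1, 44.0]
ee_rot: [-180.0, 0.0, -163.7]
ft_force: [-1.0, 0.5, -6.1]
finger_gap: 29.5
gripper_force: 55.0
```

```bash
python3 chk.py c
```

```text
11.35 [545.03957162 197.1387349   43.96837007] [-1.79996644e+02  1.69118600e-02 -1.63716289e+02] [-0.39515876 -0.08215868 -6.18420101] 29.223066133140925
expected [590.2 210.3  16.3] z 17.968370066189536
s 3018.0 (array([591.2, 210.8,  16.5]), np.float64(0.046))
t 428.0 (array([705.6, 202. ,  35.9]), np.float64(0.802))
```

View pics/c_s.png

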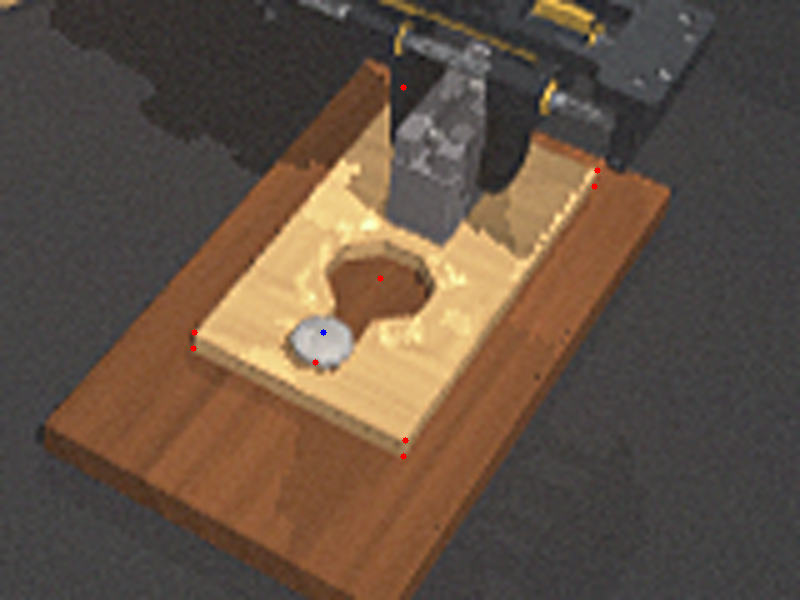

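The stud head now covers the slot end at crop (322,340), so stud x is about 72 to 74 mm. I set the base down fully, open and withdraw.

Call:
{"name": "carry_out", "arguments": {
  "series": [
    [0,0,-0.05,0,0.1],
    [0,0,-0.1,0,0.1],
    [0,0,-0.1,0,0.1]
  ]
}}

```text
t: 11.6
ee_pos: [545.1, 197.1, 43.7]
ee_rot: [-180.0, 0.0, -163.7]
ft_force: [-4.0, -2.3, 3.5]
finger_gap: 29.6
gripper_force: 55.0
```

Call:
{"name": "carry_out", "arguments": {
  "series": [
    [0,0,0,0,0.4],
    [0,0,0,0,0.6],
    [0,0,0,0,0.8],
    [0,0,0,0,0.9],
    [0,0,0,0,0.9],
    [0,0,0,0,0.9],
    [0,0,0,0,0.9],
    [0,0,0,0,0.9],
    [0,0,0,0,0.9],
    [0,0,0,0,0.9]
  ]
}}

```text
t: 12.43
ee_pos: [544.8, 197.1, 42.9]
ee_rot: [180.0, -0.0, -163.7]
ft_force: [-0.3, 0.3, -0.4]
finger_gap: 79.2
gripper_force: 0.0
```

Call:
{"name": "carry_out", "arguments": {
  "series": [
    [0,0,1,0,0.9],
    [0,0,3,0,0.9],
    [0,0,6,0,0.9],
    [0,0,9,0,0.9],
    [0,0,12,0,0.9],
    [0,0,15,0,0.9],
    [-3,-1,17,0,0.9],
    [-6,-2,18,0,0.9],
    [-6,-2,18,0,0.9],
    [-6,-2,18,0,0.9]
  ]
}}

```text
t: 13.27
ee_pos: [484.6, 177.1, 224.7]
ee_rot: [-180.0, 0.2, -163.7]
ft_force: [-0.1, 0.3, 0.6]
finger_gap: 79.5
gripper_force: 0.0
```

```bash
python3 - <<'E'
from fit import *
s=cams.camera("scene"); p0=[590,210.5,16.3]
h=mask(s,*BEECH,[650,228],28); p=fit([(s,h)],BASE,p0,18); print(p)
d=np.array([660.8,230.6])-p[0][:2]; a=np.radians(p[0][2]); print("stud in sh",d@[np.cos(a),np.sin(a)],d@[-np.sin(a),np.cos(a)])
print(fit([(s,mask(s,*BEECH,[558,-103]))],BASE,[558,-103,-10]))
u=proj(s,[620,215,20])[0].astype(int); f=s["frame"][u[1]-80:u[1]+80,u[0]-100:u[0]+100]
cv2.imwrite("pics/end.png",cv2.resize(f,(750,600),interpolation=cv2.INTER_CUBIC)); print(status.sense()["t"],status.sense()["ft_force"])
E
```

```text
(array([591. , 210.6,  16.5]), np.float64(0.014))
stud in sh 72.60592438787829 -0.647876362969928
(array([ 558.1, -103. ,  -10. ]), np.float64(0.119))
13.3167 [ 0.27283322  0.62992875 -0.01230693]
```

View pics/end.png

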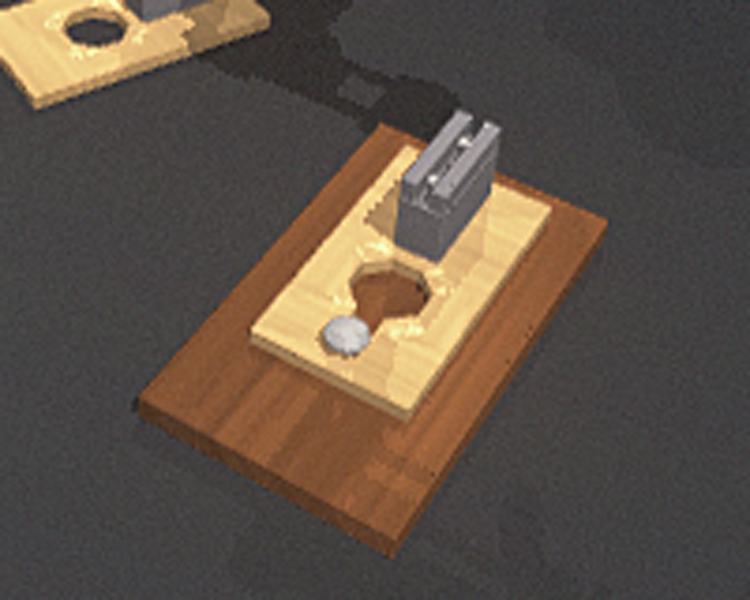

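The sharpener lies flat and square on the slab. The stud head sits over the slot end at (346,335), stud x is about 72.6 mm, and the gripper is clear.

```bash
python3 -c "from station import job; print(job.sign_off())"
```

```text
the job is handed in; nothing more can be done
None
```

The job is handed in at about 13.3 s: the keyhole sharpener lies flat and square on the slab with the stud about 72.6 mm along its x (within the 60–82 mm limit), the gripper is clear, and the plain sharpener has not moved; the judge's verdict was not shown.

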